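Set the nest gap to the gauge mark with the knurled wheel

TASK

Set the gap of the assembly nest: with a fingertip on top of the knurled wheel, roll it stroke by stroke until the sliding jaw has closed in so far that its pointer stands opposite the point of the gauge mark on the front scale. Move the jaw only by the wheel and never touch the jaw itself; grasp or lift nothing, leave the gilded package in the gap and everything else where it is, and take the hand clear at the end.

Things in the scene. Friction and masses are not known exactly. Their poses are not given: they have to be found in the camera images.
- nest: assembly nest fixed to the bench: aluminium base plate 200x240x12 mm; origin at the centre of its underside. x away from the robot (yaw within 0.4 rad), y left along the slide. Fixed jaw at right: inner face y -75 mm, x -72 to 5 mm, top 38 mm high. Scale bar along the front, x -86 mm. Wheel housing at the back: x 21 to 69, y -42 to 42 mm, top 66 mm above the bench; the wheel stands 12 mm proud
- wheel_top (a point): highest point of the knurled wheel, 78 mm above the bench, at x 45, y 0 mm in the nest frame (a fixed point; its axes are the nest's). Nothing on the nest is higher. The dark steel wheel, radius 30 mm, 24 mm wide, turns about an axle parallel to nest x, 30 mm below this point
- wheel: the wheel; origin on its axle at its middle, 48 mm above the bench; rigid, in fixed bearings. The jaw moves the same way as the wheel's top, 12 mm a radian: a 40 mm fingertip travel at the rim moves it 16 mm; top to nest -y (right) closes, rolling back opens. About 1.2 N at the rim turns it, 5 to 10 N of finger pressure gives grip enough; it stays where it is left
- jaw: the sliding jaw, 77x14 mm, top 38 mm above the bench, with carriage, rack and pointer; slides along nest y on the base plate; inner face 7 mm to the right of its origin. Closes towards nest -y
- jaw_pointer (a point): tip of the jaw's dark pointer, which lies over the scale bar and points to the robot, 28.5 mm above the bench; moves with the jaw along nest y; starts left of the gauge mark by 20 to 55 mm
- gauge_mark: dark steel saddle tab 14 mm wide fixed in front of the scale bar, its point facing the jaw's pointer; origin on the bench level, 87.3 mm behind its tip (towards nest +x)
- gauge_tip (a point): tip of the gauge mark, 28.5 mm above the bench; its axes are the nest's. The setting is right when the jaw's pointer has the same nest y as this tip; the tips then stand 2.6 mm apart, point to point
- package_nest: loose gilded package 29x48x16 mm standing on the base plate in the gap, near the fixed jaw; the jaw does not reach it at the mark but will push it if closed 15 mm or more too far
- package_side: loose gilded package 29x48x16 mm standing on the base plate left of the wheel
- board_left: loose grey carrier board 92x49x12 mm on the bench to the left
- board_right: loose grey carrier board 92x49x12 mm on the bench to the right
- pen: loose white vacuum pick-up pen 154 mm long on the bench to the right

How it is judged:
On the way:
1. the wheel is rolled under the fingers (contact force between the fingers and wheel above 0.5 N and angular speed of wheel above 0.1 rad/s), for 0.1 s.
At the end, for the whole second after the job is handed in: The jaw's pointer stands within 3 mm of the gauge mark's tip along the slide (nest y), the jaw is at rest, the package in the gap is within 6 mm and the other loose things within 20 mm of where they stood (y of jaw_pointer in the frame of gauge_tip between -0.003 and 0.003 m and linear speed of jaw below 0.003 m/s and distance of package_nest from where it was at the start of the episode below 0.006 m and not (distance of package_side from where it was at the start of the episode above 0.02 m) and not (distance of board_left from where it was at the start of the episode above 0.02 m) and not (distance of board_right from where it was at the start of the episode above 0.02 m) and not (distance of pen from where it was at the start of the episode above 0.02 m)); the robot touches nothing.
It fails at once if the jaw itself is touched by the robot (contact force between any of the fingers, the arm and jaw above 1 N).
It fails at once if the package in the gap is pushed, squeezed, lifted or carried (6 mm) (distance of package_nest from where it was at the start of the episode above 0.006 m).
It fails at once if another loose thing is shoved, lifted or carried (20 mm) (distance of any of package_side, board_left, board_right, pen from where it was at the start of the episode above 0.02 m).
It also fails if it takes over 48 s, if anything falls off the work surface, if the arm or the gripper's body presses on something with over 40 N, if the wrist force passes 120 N, or if a joint passes its speed limit or range.

ROBOT

A 6-joint arm with a two-finger parallel gripper is mounted at the origin on a cart in front of the work surface, level with it; the furniture and walls round the work are solid. World frame = base frame: x ahead of the robot, y to its left, z up, the work surface at z = 0. Lengths are in m, angles in rad, forces in N, time in s.
With the tool pointing down it reaches from about 0.275 to 0.825 m from the base axis. Payload 4.9 kg.
Tool frame: the origin (TCP) lies at the very end of the fingers, on their centre line; the grasp point (between the pads) lies 19 mm behind it; z points along the fingers, y is the line along which they close (so a half turn about z gives the same grasp; the last joint's range is limited). The gripper opens to 85 mm and grips with 20 to 120 N. Pads are 22 mm wide; open, the fingers measure 114 mm over their backs; the gripper's body (76 mm by 85 mm) begins 54 mm behind the grasp point. The pads swing forward as they close: fully open they stand 13 mm farther back than shut.
Start: joints at [1.096, 0.326, -0.193, 1.052, 0, 1.437], TCP at [0.184, 0.518, 0.231] pointing down, gripper open.
Joint ranges: [-2.65, 2.65], [-0.97, 1.79], [-1.3, 1.35], [-1.93, 2.1], [-1.47, 1.37], [-3.14, 3.14]. Speed limits (rad/s): [2.57, 2.57, 3.14, 3.14, 3.14, 3.14].

INTERFACE

Orientations are given as a rotation vector (axis times angle).
In Python, from station import bot, optics gives the robot as it stands.
- The arm moves only by the tool arm_command, never from a script. Its argument "increments" is a list of rows, each a list of 2 entries, a list of its own where there are three numbers: the shift along the world's x, y, z in cm, then the turn about the world's z in rad. In form: [[[x, y, z], spin], ...]. A call has 1 to 8 rows; each row shifts and turns the commanded pose from where the row before left it; what a row does not reach is not made up. A row lasts 1/12 s, in which the tool goes at most 41.7 mm and 7.16 degrees, less where a joint would pass 70% of its speed; a pose out of reach is approached as far as the arm can. A call is refused whole if a number of a shift passes 4.17 or a number of a turn 0.125, either way. A call with a gripper value outside its range is refused whole. "hand" is the finger opening in cm, from 0 to 8.54, set as the call begins (left out, the last holds). The fingers move at their own pace and stop on an object; "grip_force" is the grip in N (left out, the last holds). Time passes only in rows, so rows that do not move let the fingers close. It gives the time, the measured TCP pose, the force, the opening and the grip force at its end, in the units of the state.
- bot.get_state(): the state, without advancing time (a new reading comes with each control period).
- optics.snapshot(name): name is "scene" or "top" or "wrist"; returns (picture, depth): 480x640x3 uint8, blue, green, red; 480x640 float32, m along the optical axis (not along the pixel's ray), 0 where there is no reading.
- optics.camera_model(name): a dict with "intrinsics" (3x3 intrinsics, pixels), "k1" (the pictures are not rectified: a ray, as slopes to the right and down, at radius r is drawn at 1 + k1 r^2 times it, then the intrinsics apply), "R" (3x3) and "t" (3): a world point X has camera coordinates R X + t; the wrist camera has in their place "tool_from_camera" (4x4, takes a point from camera to tool coordinates, whose origin is the TCP and whose axes are the flange's). Camera axes: x right, y down, z forward; pixel columns grow to the right and rows downward; lengths in m; the calibration is good to about 2 mm. A picture is of the moment at which its call begins: read the wrist's pose just before it. camera_model takes no time and is no camera call.
- bot.hand_in(): hands the job in; it is judged then, once.
The state is a dict: "clock": time; "q": joint angles; "joint_vel": joint speeds; "joint_efforts": joint torques, N m; "position": TCP position; "tcp_rot": TCP orientation; "ft_force": force on the tool from outside, world axes, zero at the start; "torque": the same for the moment, N m; "opening": opening from 0.0 (shut) to 1.0 (fully open); "grasp_force": force on a finger pad.
Only numpy, scipy, OpenCV 4.12 (cv2) and the standard library are available. Lean on these libraries where they do the work, as an engineer would, in place of code of your own. Each camera call takes 0.05 s, during which the arm holds its last target. There are 200 camera calls.

## Working session

There is one attempt and no reset: what is moved stays moved. The work goes in short steps, Python scripts to look and compute and a tool call to move; the robot and the scene stay as the last step left them, time stands still between calls to the robot, and variables do not carry over. Pictures are saved under pics/ and viewed, at most 10 in all, crops included, and the job is handed in when it is done.

Besides the shell and the picture viewer there is one more tool, called as name(argument=value, ...) on one line, values as JSON. arm_command: Moves the arm, as the interface text tells. Its arguments: {"type":"object","properties":{"increments":{"type":"array","items":{"type":"array"}},"hand":{"type":"number"},"grip_force":{"type":"number"}},"required":["increments"]}

```bash
mkdir -p pics
cat > h.py <<'E'
import numpy as np, cv2
from station import bot, optics
def ray(name,u,v):
    m=optics.camera_model(name);K=np.array(m["intrinsics"]);k=m["k1"]
    d=np.array([(u-K[0,2])/K[0,0],(v-K[1,2])/K[1,1]]);s=d.copy()
    for _ in range(30): s=d/(1+k*(s@s))
    c=np.array([s[0],s[1],1.])
    if "R" in m: R=np.array(m["R"]);t=np.array(m["t"]);return -R.T@t,R.T@c
    from scipy.spatial.transform import Rotation as Ro
    st=bot.get_state();T=np.array(m["tool_from_camera"]);W=Ro.from_rotvec(st["tcp_rot"]).as_matrix()
    return W@T[:3,3]+np.array(st["position"]),W@T[:3,:3]@c
def atz(name,u,v,z):
    o,d=ray(name,u,v);return o+d*(z-o[2])/d[2]
E
python3 - <<'E'
from h import *
for n in("top","scene"):
    p,d=optics.snapshot(n);cv2.imwrite(f"pics/{n}0.png",p);np.save(f"pics/{n}0.npy",d)
s=bot.get_state();print(s["clock"],s["position"],s["tcp_rot"])
E
```

```text
0.1 [0.18360564 0.51790145 0.23057687] [-5.32668812e-01 -3.09563692e+00  2.32270362e-03]
```

View pics/top0.png

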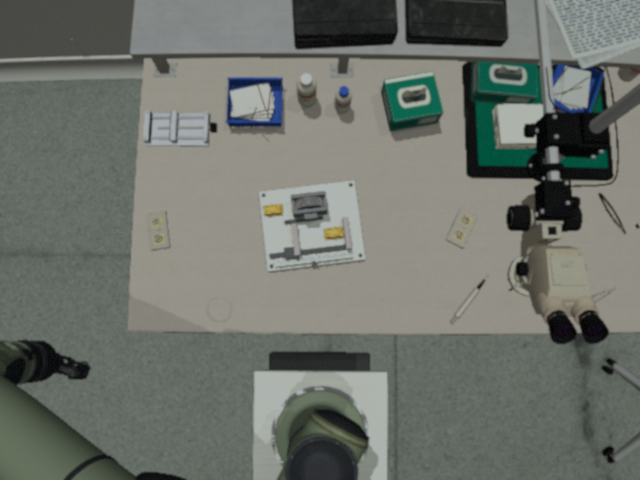

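View pics/scene0.png

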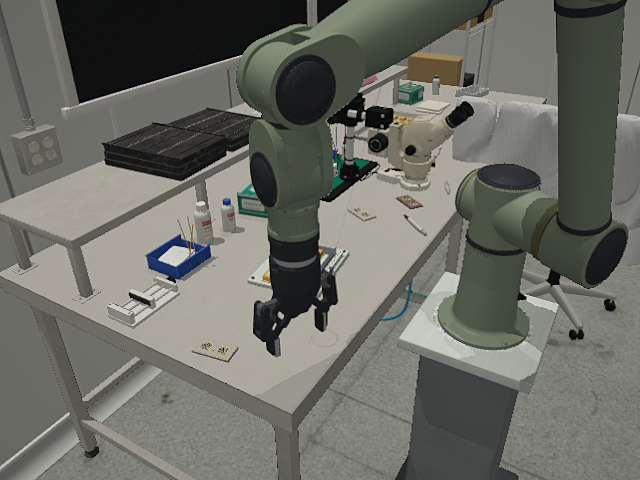

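The top view shows the nest plate with corners near (260,192), (353,181), (366,262) and (267,272). The wheel housing is near (310,206) and the gauge mark near (315,264). The scene view shows the gripper high on the left, clear of everything.

Run:
```python
from h import *
p=cv2.imread("pics/top0.png");cv2.imwrite("pics/c.png",cv2.resize(p[175:280,250:375],None,fx=6,fy=5.7,interpolation=cv2.INTER_CUBIC)[:598])
c=[atz("top",u,v,.012) for u,v in((260,192),(353,181),(366,262),(267,272))]
c=np.array(c);print(c.round(4),c.mean(0)); 
for i in range(4):
    e=c[(i+1)%4]-c[i];print(np.linalg.norm(e),np.arctan2(e[1],e[0]))
print(atz("top",310,206,.072))
m=optics.camera_model("wrist");print(m)
```

```text
[[ 0.58    0.1516  0.012 ]
 [ 0.6099 -0.0769  0.012 ]
 [ 0.4093 -0.1082  0.012 ]
 [ 0.383   0.1302  0.012 ]] [0.49555846 0.02416142 0.012     ]
0.23045319022563024 -1.4408591384084555
0.20296657543738003 -2.9866667909706734
0.23982876467335681 1.6806081933919426
0.19812261500475678 0.1084555576937688
[0.53326862 0.02757703 0.072     ]
{'intrinsics': array([[428.4051697 ,   0.        , 315.70676283],
       [  0.        , 428.4051697 , 246.27738443],
       [  0.        ,   0.        ,   1.        ]]), 'k1': -0.09366029989579965, 'tool_from_camera': array([[-8.19848069e-04, -9.55161291e-01, -2.96084845e-01,
         7.49727538e-02],
       [ 9.99998091e-01, -2.57951769e-04, -1.93681294e-03,
         7.83558326e-04],
       [ 1.77359314e-03, -2.96085868e-01,  9.55159679e-01,
        -1.42651031e-01],
       [ 0.00000000e+00,  0.00000000e+00,  0.00000000e+00,
         1.00000000e+00]])}
```

View pics/c.png

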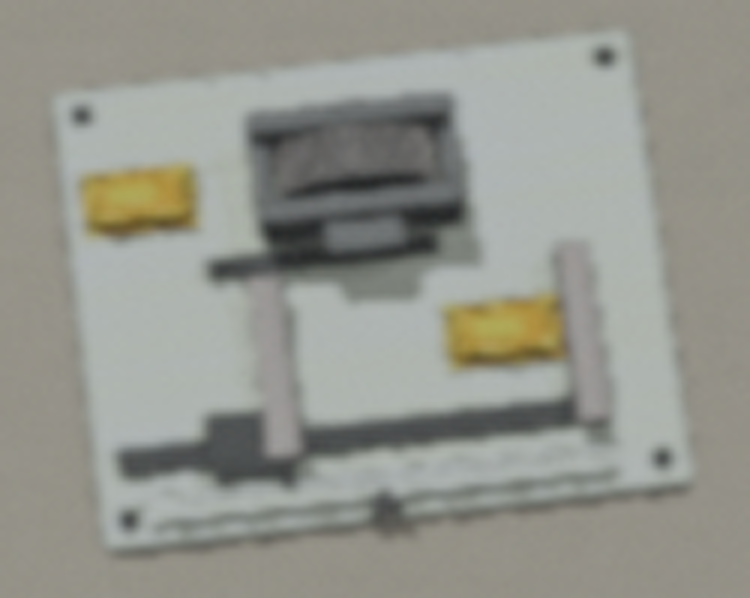

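The crop shows the jaw at about x=280, left of the gauge mark at about (390,510), with the package against the fixed jaw. The plate comes out close to 200x240 mm, with yaw about 0.126, centre about (0.496,0.024) and wheel top about (0.540,0.030). I'll move over the nest and shut the hand.

arm_command(increments=[[[2.1,-3.05,-0.15],0.03],[[2.1,-3.05,-0.15],0.03],[[2.1,-3.05,-0.15],0.03],[[2.1,-3.05,-0.15],0.03],[[2.1,-3.05,-0.15],0.03],[[2.1,-3.05,-0.15],0.03],[[2.1,-3.05,-0.15],0.03],[[2.1,-3.05,-0.15],0.03]], hand=0, grip_force=20)

```text
clock: 0.77
position: [0.3522, 0.2727, 0.219]
tcp_rot: [-0.155, -3.137, 0.0]
ft_force: [0.5, 0.6, 0.2]
opening: -0.001
grasp_force: 0.0
```

arm_command(increments=[[[2.1,-3.05,-0.15],0.03],[[2.1,-3.05,-0.15],0.03],[[2.1,-3.05,-0.15],0.03],[[2.1,-3.05,-0.15],0.03],[[2.1,-3.05,-0.15],0.03],[[2.1,-3.05,-0.15],0.03],[[2.1,-3.05,-0.15],0.03],[[2.1,-3.05,-0.15],0.03]])

```text
clock: 1.43
position: [0.5203, 0.0286, 0.2069]
tcp_rot: [0.22, -3.133, -0.0]
ft_force: [0.1, 0.9, 0.2]
opening: 0.002
grasp_force: 0.0
```

arm_command(increments=[[[0,0,0],0],[[0,0,0],0],[[0,0,0],0]])

```text
clock: 1.68
position: [0.519, 0.0306, 0.2067]
tcp_rot: [0.217, -3.132, -0.001]
ft_force: [0.0, -0.5, -0.8]
opening: 0.002
grasp_force: 0.0
```

Run:
```python
from h import *
s=bot.get_state();print(s["clock"],s["position"],s["tcp_rot"],s["opening"],s["ft_force"])
p,d=optics.snapshot("wrist");cv2.imwrite("pics/w1.png",p);np.save("pics/w1.npy",d)
```

```text
1.6833 [0.51897505 0.03057346 0.20671555] [ 2.17279055e-01 -3.13228226e+00 -1.11153874e-03] 0.0022772760316150755 [ 0.00082887 -0.48898939 -0.75262639]
```

View pics/w1.png

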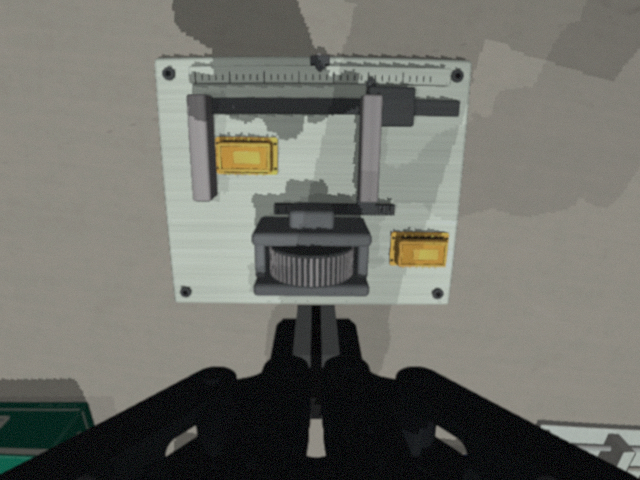

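The wrist view, with up towards the robot and right towards +y, shows the wheel top near (312,262). The gauge mark is at (319,62) and the jaw at (371,~150). I'll enlarge the pointer area.

Run:
```python
from h import *
p=cv2.imread("pics/w1.png");cv2.imwrite("pics/w1c.png",cv2.resize(p[45:115,290:390],None,fx=8,fy=8,interpolation=cv2.INTER_CUBIC))
c=np.array([atz("wrist",u,v,.012) for u,v in((157,59),(473,59),(449,303),(176,302))]);print(c.round(4),c.mean(0))
for i in range(4):
    e=c[(i+1)%4]-c[i];print(np.linalg.norm(e),np.arctan2(e[1],e[0]))
print(atz("wrist",312,262,.078))
```

```text
[[ 0.4191 -0.1029  0.012 ]
 [ 0.3864  0.1313  0.012 ]
 [ 0.5829  0.157   0.012 ]
 [ 0.615  -0.0782  0.012 ]] [0.50082115 0.02678782 0.012     ]
0.23652961365462383 1.709372346946809
0.19815782129666276 0.1296798565099543
0.23739722164769306 -1.4351571819983377
0.19747028165638483 -3.0163324753286753
[0.53904794 0.03143839 0.078     ]
```

View pics/w1c.png

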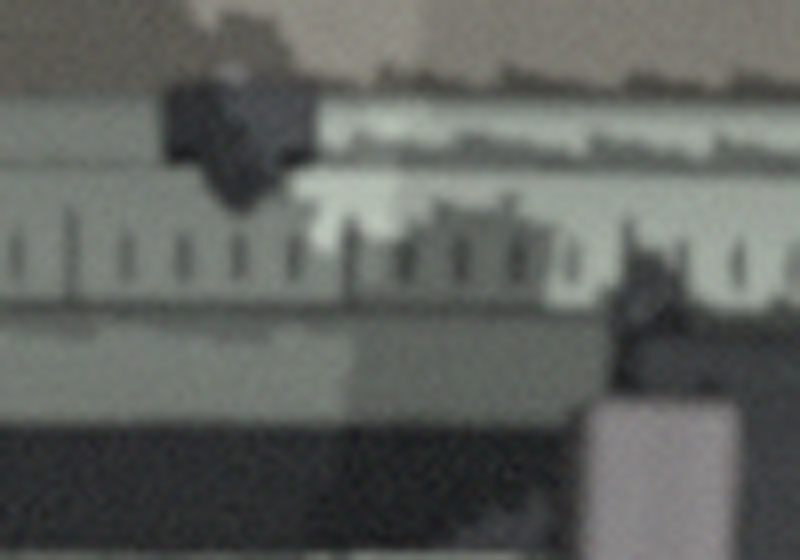

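Run:
```python
from h import *
g=atz("wrist",290+240/8,45+208/8,.0285);q=atz("wrist",290+650/8,45+240/8,.0285)
for yaw in(.128,.136):
    y=np.array([-np.sin(yaw),np.cos(yaw),0]);x=np.array([np.cos(yaw),np.sin(yaw),0]);print((q-g)@y,(q-g)@x)
print(g,q,np.array([.5008,.0268])+.045*np.array([.991,.131]))
```

```text
0.0363797761202465 0.0021323317830775875
0.03636155350131323 0.0024232986533887905
[0.41406177 0.01948322 0.0285    ] [0.41153275 0.05583757 0.0285    ] [0.545395 0.032695]
```

The pointer is about 36.4 mm left of the mark, and the tick count agrees, so about 91 mm of rim travel is needed. I'll go above the wheel's left flank first.

arm_command(increments=[[[0.53,0.4,-3.0],0],[[0.53,0.4,-3.0],0],[[0.53,0.4,-3.0],0],[[0.53,0.4,-2.7],0],[[0,0,0],0],[[0,0,-0.3],0],[[0,0,0],0]])

```text
clock: 2.32
position: [0.5409, 0.0471, 0.0882]
tcp_rot: [-0.221, 3.133, -0.0]
ft_force: [-0.4, -1.0, 0.4]
opening: -0.002
grasp_force: 0.0
```

arm_command(increments=[[[0,0,-0.2],0],[[0,0,-0.1],0],[[0,0,0],0]])

```text
clock: 2.57
position: [0.5417, 0.0463, 0.0855]
tcp_rot: [-0.218, 3.132, -0.0]
ft_force: [0.1, -0.1, -0.4]
opening: -0.001
grasp_force: 0.0
```

arm_command(increments=[[[0,0,-0.2],0],[[0,0,-0.2],0],[[0,0,0],0],[[0,0,0],0]])

```text
clock: 2.9
position: [0.5409, 0.0463, 0.0802]
tcp_rot: [0.218, -3.134, -0.0]
ft_force: [-0.4, -1.1, 0.7]
opening: 0.001
grasp_force: 0.0
```

arm_command(increments=[[[0,0,-0.2],0],[[0,0,0],0],[[0,0,0],0]])

```text
clock: 3.15
position: [0.5409, 0.0464, 0.0781]
tcp_rot: [0.219, -3.134, -0.0]
ft_force: [0.1, -0.2, 0.4]
opening: 0.002
grasp_force: 0.0
```

arm_command(increments=[[[0,0,-0.1],0],[[0,0,0],0],[[0,0,0],0]])

```text
clock: 3.4
position: [0.541, 0.0464, 0.0772]
tcp_rot: [0.218, -3.134, 0.0]
ft_force: [0.4, -0.3, 0.2]
opening: -0.003
grasp_force: 0.0
```

arm_command(increments=[[[0,0,-0.1],0],[[0,0,0],0],[[0,0,0],0]])

```text
clock: 3.65
position: [0.5412, 0.0464, 0.0765]
tcp_rot: [-0.218, 3.134, -0.0]
ft_force: [-0.5, 0.4, 1.7]
opening: -0.0
grasp_force: 0.7
```

arm_command(increments=[[[0,0,-0.1],0],[[0,0,0],0],[[0,0,0],0]])

```text
clock: 3.9
position: [0.5413, 0.0464, 0.0761]
tcp_rot: [-0.218, 3.133, -0.0]
ft_force: [-1.0, -0.1, 7.5]
opening: -0.001
grasp_force: 3.7
```

arm_command(increments=[[[0,0,-0.1],0],[[0,0,0],0],[[0,0,0],0]])

```text
clock: 4.15
position: [0.5414, 0.0464, 0.0759]
tcp_rot: [-0.219, 3.133, -0.0]
ft_force: [-3.3, 0.4, 13.9]
opening: 0.004
grasp_force: 6.6
```

arm_command(increments=[[[0.05,-0.35,0.04],0],[[0.05,-0.35,0.03],0],[[0.05,-0.35,0.0],0],[[0.05,-0.35,0],0],[[0,0,0],0],[[0,0,0],0]])

```text
clock: 4.65
position: [0.5433, 0.032, 0.0777]
tcp_rot: [-0.218, 3.132, -0.002]
ft_force: [-7.9, -0.8, 23.8]
opening: 0.005
grasp_force: 11.8
```

arm_command(increments=[[[0.05,-0.35,0],0],[[0.05,-0.35,0.0],0],[[0.05,-0.35,-0.03],0],[[0.05,-0.35,-0.04],0],[[0,0,0],0],[[0,0,0],0]])

```text
clock: 5.15
position: [0.5454, 0.0166, 0.0763]
tcp_rot: [-0.217, 3.133, -0.006]
ft_force: [-5.6, -3.8, 16.8]
opening: -0.004
grasp_force: 8.4
```

arm_command(increments=[[[0,0,0.8],0],[[0,0,0.4],0],[[-0.2,1.4,0],0],[[-0.2,1.4,0],0],[[0,0,0],0],[[0,0,-0.6],0],[[0,0,-0.3],0],[[0,0,-0.22],0]])

```text
clock: 5.82
position: [0.5411, 0.0469, 0.0753]
tcp_rot: [-0.218, 3.134, 0.004]
ft_force: [-6.2, 6.1, 21.4]
opening: 0.004
grasp_force: 11.2
```

arm_command(increments=[[[0,0,0],0],[[0,0,0],0],[[0.05,-0.35,0.05],0],[[0.05,-0.35,0.03],0],[[0.05,-0.35,0.0],0],[[0.05,-0.35,0],0]])

```text
clock: 6.32
position: [0.543, 0.0321, 0.0777]
tcp_rot: [-0.218, 3.133, 0.0]
ft_force: [-6.3, 1.2, 20.6]
opening: -0.001
grasp_force: 10.3
```

arm_command(increments=[[[0.05,-0.35,0],0],[[0.05,-0.35,0.0],0],[[0.05,-0.35,-0.03],0],[[0.05,-0.35,-0.05],0],[[0,0,0],0],[[0,0,0],0]])

```text
clock: 6.82
position: [0.5453, 0.0161, 0.0762]
tcp_rot: [-0.216, 3.134, -0.005]
ft_force: [-4.3, -4.0, 13.9]
opening: -0.003
grasp_force: 6.8
```

arm_command(increments=[[[0,0,0.8],0],[[-0.2,1.4,3.5],0],[[-0.2,1.4,4],0],[[-0.5,0,3.5],0],[[0,0,0],0],[[0,0,0],0],[[0,0,0],0]])

```text
clock: 7.4
position: [0.5359, 0.0458, 0.1919]
tcp_rot: [0.218, -3.134, -0.0]
ft_force: [-0.4, 0.3, -0.2]
opening: 0.001
grasp_force: 0.0
```

Run:
```python
from h import *
s=bot.get_state();print(s["clock"],s["position"],s["tcp_rot"],s["ft_force"])
p,d=optics.snapshot("wrist");cv2.imwrite("pics/w2.png",p)
print(atz("wrist",320,71,.0285))
m=optics.camera_model("wrist")
cv2.imwrite("pics/w2c.png",cv2.resize(p[30:130,280:400],None,fx=6,fy=6,interpolation=cv2.INTER_CUBIC))
```

```text
7.4 [0.53585176 0.04583825 0.19187864] [ 2.17656239e-01 -3.13370572e+00 -1.67550062e-04] [-0.42779163  0.30666299 -0.22544174]
[0.43194222 0.03432191 0.0285    ]
```

View pics/w2c.png

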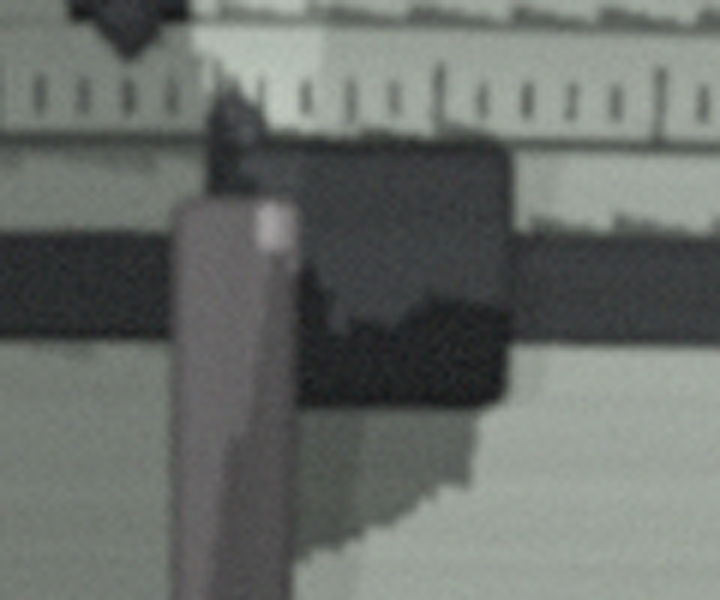

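Run:
```python
from h import *
g=atz("wrist",280+129/6,30+58/6,.0285);q=atz("wrist",280+238/6,30+82/6,.0285)
y=np.array([-np.sin(.132),np.cos(.132),0]);x=np.array([y[1],-y[0],0]);print((q-g)@y,(q-g)@x,g)
```

```text
0.012059951987541817 0.0024750433632771277 [0.41381886 0.01938794 0.0285    ]
```

About 12.1 mm remains, with 24.3 mm moved in two strokes, so one more identical stroke should do it.

arm_command(increments=[[[0.5,0,-3.5],0],[[0,0,-3.5],0],[[0,0,-3.4],0],[[0,0,0],0],[[0,0,-0.6],0],[[0,0,-0.4],0],[[0,0,-0.2],0],[[0,0,-0.2],0]])

```text
clock: 8.12
position: [0.5423, 0.0462, 0.0759]
tcp_rot: [-0.218, 3.131, 0.0]
ft_force: [-3.4, 2.9, 14.1]
opening: -0.001
grasp_force: 7.3
```

arm_command(increments=[[[0,0,0],0],[[0,0,0],0],[[0.05,-0.35,0.05],0],[[0.05,-0.35,0.03],0],[[0.05,-0.35,0.0],0],[[0.05,-0.35,0],0]])

```text
clock: 8.62
position: [0.5441, 0.0321, 0.0778]
tcp_rot: [-0.219, 3.131, -0.0]
ft_force: [-4.8, 0.8, 15.0]
opening: -0.004
grasp_force: 7.5
```

arm_command(increments=[[[0.05,-0.35,0],0],[[0.05,-0.35,0.0],0],[[0.05,-0.35,-0.03],0],[[0.05,-0.35,-0.05],0],[[0,0,0],0],[[0,0,0],0]])

```text
clock: 9.12
position: [0.5462, 0.0166, 0.0765]
tcp_rot: [-0.217, 3.131, -0.005]
ft_force: [-3.0, -3.5, 9.9]
opening: -0.002
grasp_force: 4.9
```

arm_command(increments=[[[0,0,0.8],0],[[-0.2,1.4,3.5],0],[[-0.2,1.4,4],0],[[-0.5,0,3.5],0],[[0,0,0],0],[[0,0,0],0],[[0,0,0],0]])

```text
clock: 9.7
position: [0.5363, 0.0458, 0.1921]
tcp_rot: [-0.218, 3.133, -0.0]
ft_force: [-0.7, -0.3, -0.8]
opening: 0.0
grasp_force: 0.0
```

Run:
```python
from h import *
s=bot.get_state();print(s["clock"],s["position"],s["ft_force"])
p,d=optics.snapshot("wrist");cv2.imwrite("pics/w3.png",p)
cv2.imwrite("pics/w3c.png",cv2.resize(p[20:110,260:350],None,fx=6,fy=6,interpolation=cv2.INTER_CUBIC))
```

```text
9.7 [0.53626826 0.0458134  0.19206168] [-0.65098772 -0.31562326 -0.79608027]
```

View pics/w3c.png

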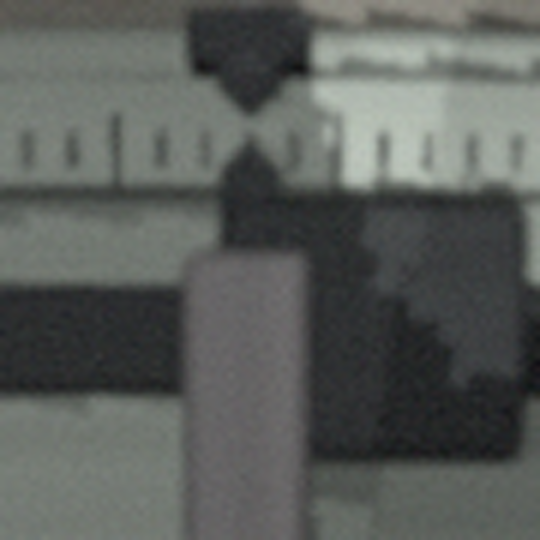

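The tips stand point to point, with the gauge at (249,112) and the pointer at (250,138), less than 0.5 mm apart. The hand is clear, so I'm handing in.

```bash
python3 -c "
from station import bot
print(bot.hand_in())"
```

```text
the job is handed in; nothing more can be done
None
```

I rolled the wheel in three strokes until the jaw's pointer stood opposite the gauge tip (within about 0.5 mm in the last picture), took the hand clear, and handed the job in; the hand-in returned no verdict.

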